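Clamp a knob blank in the capstan vice

TASK

Stand the wooden knob blank (the block with the round stem) upright on the bed of the capstan vice, centred between the jaws with its wide faces towards them, stem up. Then wind the spoked handle clockwise, pushing one spoke after another, until the jaws grip the blank firmly; feel for the tightening, because overtightening crushes the wood. Leave the plain offcut where it stands.

Things in the scene. Friction and masses are not known exactly. Their poses are not given: they have to be found in the camera images.
- hub (a point): Fixed point on the upright axis of the vice's spoked handle (capstan), at mid-height of the spokes, 105 mm above the bench. Its axes are the vice's: z up, y level from the capstan along the vice towards the jaws. The place and yaw of the vice vary. Under the capstan is a gearbox of 100 x 100 mm, top 30 mm below this point. Steel hub: 22 mm radius.
- bed (a point): Fixed point on the vice's flat bed (top of its red base plate), 90 mm below hub and 200 mm from it along y; same axes. The bed is 100 mm wide (x) and runs between the two jaws. Work stands on it, centred on the jaws' width at x = 0.
- hood (a point): Fixed point, middle of the straight edge of the red sheet-metal hood, top side, 21 mm above and 30 mm in y from hub. The hood and its skirt cover the jaw side of the capstan (y 30 to 124 mm, full width). Spokes pass under it; a tool cannot. A spoke can be pushed only on the open side, y below about 15 mm, so a new spoke must be taken each time one goes under the hood.
- ball0 (a point): Centre of the ball at the end of spoke 0; it turns with the capstan. Four level round steel spokes, 12 mm in diameter, 90 degrees apart, each end in a black ball of 24 mm diameter centred 100 mm from the axis; bare spoke from 22 to 88 mm. At capstan = q, spoke k points, in hub's axes, at (90 deg x k) - q, counted anticlockwise from x.
- capstan (a joint): Capstan angle (rad), grows CLOCKWISE seen from above, which closes the moving jaw, 11 mm per rad; stops at 0 and 7.5. Dry friction 0.5 N m (7 N of push at 70 mm from the axis); stays where left. Once the blank is gripped, resistance climbs some 3 N per 0.1 rad. Firm grip: 12 to 15 N of push in all at 70 mm; above 19 N the wood is crushed. A finger pausing on a spoke reads 1 to 4 N less.
- jaw: Moving jaw, dark steel plate 70 mm wide (x), 56 high, 8 thick; origin: centre of its gripping face, 59 mm below hub's height and 155 mm + 11 mm per rad of capstan from it in y; same axes. On a stiff buffer, 20 N/mm. Under 20 N is loose, over 90 N crushes the blank. The like end jaw is bolted somewhere on the bed, not measured: its face is 219 to 235 mm from hub in y; find it by feel.
- blank_mid (a point): Centre of the knob blank, half-way up its 100 mm height. Pale wood, about 85 g: a foot block 48 mm (its x) by 34 mm (its y) by 60 mm high, and a round stem, 26 mm diameter, 40 mm long, upright on top; z points up. The wide 48 mm faces look along its y and must face the jaws. Stands upright on the bench at the start. Seated on the bed, this point is 40 mm below hub.
- offcut_mid (a point): Centre of an offcut like the blank's foot, 48 x 34 x 60 mm pale wood without a stem, standing on the bench. A bystander.
Mind the look-alikes: they are no part of the job. What is shaped like the part that bears blank_mid but turquoise is not meant.

How it is judged:
By the outcome, as a careful person would: the job done as asked, in the order asked, and still so for the second after the job is handed in, with the robot touching nothing.
It also fails if it takes over 72 s, if anything falls off the work surface, if the arm or the gripper's body presses on something with over 40 N, if the wrist force passes 120 N, or if a joint passes its speed limit or range.

ROBOT

A 6-joint arm with a two-finger parallel gripper is mounted at the origin on the work surface. World frame = base frame: x ahead of the robot, y to its left, z up, the work surface at z = 0. Lengths are in m, angles in rad, forces in N, time in s.
With the tool pointing down it reaches from about 0.3 to 1 m from the base axis. Payload 5.1 kg.
Tool frame: the origin (TCP) lies at the very end of the fingers, on their centre line; the grasp point (between the pads) lies 19 mm behind it (arm.grip_point_offset is the distance from the TCP to the grasp point, in m); y points along the fingers, x is the direction in which the jaws open and shut, and the axes are right-handed (so a half turn about y gives the same grasp; the last joint's range is limited). The gripper opens to 95 mm and grips with 3 to 60 N. Pads are 20 mm wide; open, the fingers measure 119 mm over their backs; the gripper's body (75 mm by 180 mm) begins 59 mm behind the grasp point.
Start: joints at [1.023, 0.124, 1.65, -0, 1.367, -0.083], TCP at [0.291, 0.581, 0.215] pointing down, gripper open.
Joint ranges: [-2.61, 2.61], [-1.02, 2.33], [0.03, 2.71], [-1.35, 4.49], [0.32, 2.68], [-2.91, 2.91]. Speed limits (rad/s): [2.57, 2.57, 3.14, 3.14, 3.14, 3.14].

INTERFACE

Orientations are given as a unit quaternion [x, y, z, w].
In Python, from cell import arm gives the robot as it stands.
- The arm moves only by the tool servo_tool, never from a script. Its argument "increments" is a list that holds one entry, the list of rows, each a list of 7 numbers: the shift along the world's x, y, z in cm, then the turn, a rotation vector about the world's x, y, z in degrees, then the opening, from 0 (shut) to 1 (fully open). A call has 1 to 10 rows; each row is the pose to reach, as a shift and turn from the pose commanded when the call began; what a row does not reach only later rows make up. A row lasts 1/8 s, in which the tool goes at most 62.5 mm and 10.7 degrees, less where a joint would pass 70% of its speed; a pose out of reach is approached as far as the arm can. A call with a gripper value outside its range is refused whole. The fingers move at their own pace and stop on an object; "force" is the grip in N (left out, the last holds). Time passes only in rows, so rows that repeat a pose let the fingers close. It gives the time, the measured TCP pose, the force and the opening at its end, in the units of the state.
- arm.read_state(): the state, without advancing time (a new reading comes with each control period).
- arm.capture(name): name is "scene" or "top" or "wrist"; returns a dict with "img" (384x512x3 uint8, red, green, blue), "z_map" (384x512 float32, m along the optical axis (not along the pixel's ray), 0 where there is no reading), "K" (3x3 intrinsics, pixels), "k1" (the pictures are not rectified: a ray, as slopes to the right and down, at radius r is drawn at 1 + k1 r^2 times it, then the intrinsics apply), "R" (3x3) and "t" (3): a world point X has camera coordinates R X + t; the wrist camera has in their place "tool_from_camera" (4x4, takes a point from camera to tool coordinates, whose origin is the TCP and whose axes are the tool frame's). Camera axes: x right, y down, z forward; pixel columns grow to the right and rows downward; lengths in m; the calibration is good to about 2 mm. A picture is of the moment at which its call begins: read the wrist's pose just before it.
- arm.finish_job(): hands the job in, once; it reports no verdict.
Trained networks look in the newest picture that a camera, given by its name, has taken for a name from the list of things; names that differ only in an ending like _2 or _b are one class to them, and where a whole thing is asked for, a point or a joint stands for the part that bears it (a point fixed in the world has none). Each returns a list of dicts, best first, with "p" (0 to 1); they miss things now and then, are a little off and sometimes report something else, mostly with a low value. They report only what shows in the picture. A call takes as long as a camera call. They do not tell look-alikes from the thing itself.
- arm.recognise(thing, camera): "xyz" ([x, y, z] in m, in the coordinates of the camera as it stood for that picture, good to about 4 mm: the middle of the surface that is visible of it).
- arm.spot_point(thing, camera): "xyz" ([x, y, z] in m, in the coordinates of the camera as it stood for that picture, good to about 4 mm: a listed point, or the origin of a listed thing).
The state is a dict: "time_s": time; "joint_pos": joint angles; "joint_vel": joint speeds; "tau": joint torques, N m; "eef_pos": TCP position; "tcp_rot": TCP orientation; "wrist_force": force on the tool from outside, world axes, zero at the start; "ft_torque": the same for the moment, N m; "finger_gap": finger opening in m.
Only numpy, scipy, OpenCV 4.12 (cv2) and the standard library are available. Lean on these libraries where they do the work, as an engineer would, in place of code of your own. Each camera call takes 0.05 s, during which the arm holds its last target.

## Working session

There is one attempt and no reset: what is moved stays moved. The work goes in short steps, Python scripts to look and compute and a tool call to move; the robot and the scene stay as the last step left them, time stands still between calls to the robot, and variables do not carry over. Pictures are saved under pics/ and viewed, and the job is handed in when it is done.

Besides the shell and the picture viewer there is one more tool, called after "Call:" by a JSON object that holds its "method" and its "body". servo_tool: Moves the arm, as the interface text tells. Its arguments: {"type":"object","properties":{"increments":{"type":"array"},"force":{"type":"number"}},"required":["increments"]}

```bash
mkdir -p pics; ls; cat > h.py <<'E'
import numpy as np, cv2
from cell import arm
from scipy.spatial.transform import Rotation as Ro
def save(n,img,s=1.5):
    im=cv2.cvtColor(img,cv2.COLOR_RGB2BGR)
    if s!=1: im=cv2.resize(im,None,fx=s,fy=s,interpolation=cv2.INTER_CUBIC)
    cv2.imwrite('pics/'+n+'.png',im)
def c2w(c,p): return c['R'].T@(np.asarray(p)-c['t'])
def px(c,X):
    p=c['R']@np.asarray(X)+c['t']; s=p[:2]/p[2]; r2=s@s; s=s*(1+c['k1']*r2)
    return (c['K']@np.r_[s,1])[:2]
def cloud(c):
    H,W=c['z_map'].shape
    u,v=np.meshgrid(np.arange(W),np.arange(H))
    K=c['K']; d=np.array([c['k1'],0,0,0,0.])
    pts=cv2.undistortPoints(np.stack([u,v],-1).reshape(-1,1,2).astype(np.float64),K,d).reshape(H,W,2)
    z=c['z_map'].astype(float)
    P=np.dstack([pts[...,0]*z,pts[...,1]*z,z])
    return (P-c['t'])@c['R'] , z>0
def wristcal(c,st):
    T=np.asarray(c['tool_from_camera']); Rt=Ro.from_quat(st['tcp_rot']).as_matrix()
    Rw=Rt@T[:3,:3]; tw=Rt@T[:3,3]+np.array(st['eef_pos'])
    c['R']=Rw.T; c['t']=-Rw.T@tw
    return c
E
python3 - <<'E'
from h import *
st=arm.read_state(); print(st)
for n in ['scene','top']:
    c=arm.capture(n); save(n+'0',c['img']); np.save(n+'0.npy',c,allow_pickle=True)
    print(n,c['K'],c['k1'],c['R'],c['t'])
    for t in ['hub','bed','hood','ball0','jaw','blank_mid','offcut_mid']:
        for r in arm.spot_point(t,n)[:5]:
            w=c2w(c,r['xyz']); print(n,t,round(r['p'],2),w.round(3),px(c,w).round(0))
E
```

```text
pics
{'time_s': 0.0, 'joint_pos': array([ 1.02338682e+00,  1.24493696e-01,  1.65166236e+00, -5.71416504e-06,
        1.36748396e+00, -8.25726258e-02]), 'joint_vel': array([ 0.00047256, -0.00103317,  0.00098964, -0.00023107,  0.00076772,
        0.00098238]), 'tau': array([-1.15301932e-04, -4.17607892e+01, -3.59926486e+01,  7.75235100e-02,
        4.93600429e-02, -1.89170933e-04]), 'eef_pos': array([0.29105962, 0.58048115, 0.21340131]), 'tcp_rot': array([ 0.60205122,  0.37074611, -0.37203478, -0.60139152]), 'wrist_force': array([ 0.39775874, -0.36360616, -0.42478294]), 'ft_torque': array([-0.07157079,  0.02897527, -0.00543255]), 'finger_gap': 0.0950032288479546}
scene [[368.07563612   0.         259.58714681]
 [  0.         368.07563612 186.4216242 ]
 [  0.           0.           1.        ]] -0.0756961827952251 [[-0.06436312  0.99783768 -0.01331761]
 [ 0.52978872  0.02285732 -0.8478216 ]
 [-0.84568393 -0.06162396 -0.53011431]] [-0.10455288 -0.20468215  1.41458598]
scene hub 0.77 [ 0.59  -0.135  0.108] [142. 192.]
scene bed 0.72 [0.627 0.063 0.016] [225. 235.]
scene hood 0.97 [ 0.599 
[... 723 characters left out ...]
72411 -0.01684922 -0.9960023 ]] [0.09200742 0.57665674 1.15603239]
top hub 0.95 [ 0.59  -0.133  0.107] [342. 182.]
top hub 0.66 [0.465 0.336 0.033] [156. 228.]
top bed 0.56 [0.622 0.063 0.016] [262. 172.]
top bed 0.2 [0.461 0.335 0.032] [157. 230.]
top hood 0.96 [ 0.598 -0.107  0.127] [333. 178.]
top hood 0.59 [ 0.593 -0.14   0.108] [345. 181.]
top ball0 0.88 [ 0.667 -0.205  0.108] [370. 152.]
top jaw 0.44 [0.62  0.026 0.049] [276. 172.]
top blank_mid 0.9 [0.592 0.309 0.05 ] [167. 179.]
top blank_mid 0.79 [0.684 0.289 0.05 ] [176. 145.]
top blank_mid 0.78 [0.679 0.403 0.052] [133. 146.]
top offcut_mid 0.59 [0.464 0.334 0.034] [157. 229.]
top offcut_mid 0.49 [ 0.663 -0.207  0.108] [371. 154.]
```

View pics/scene0.png

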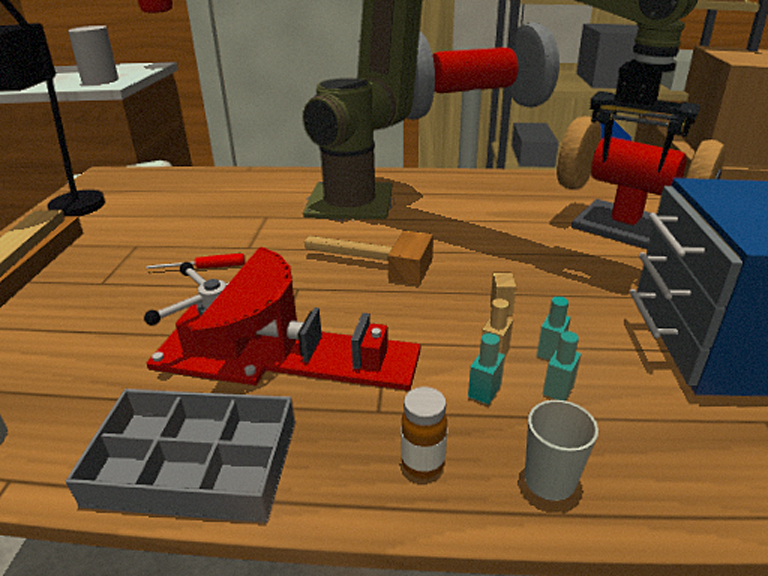

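View pics/top0.png

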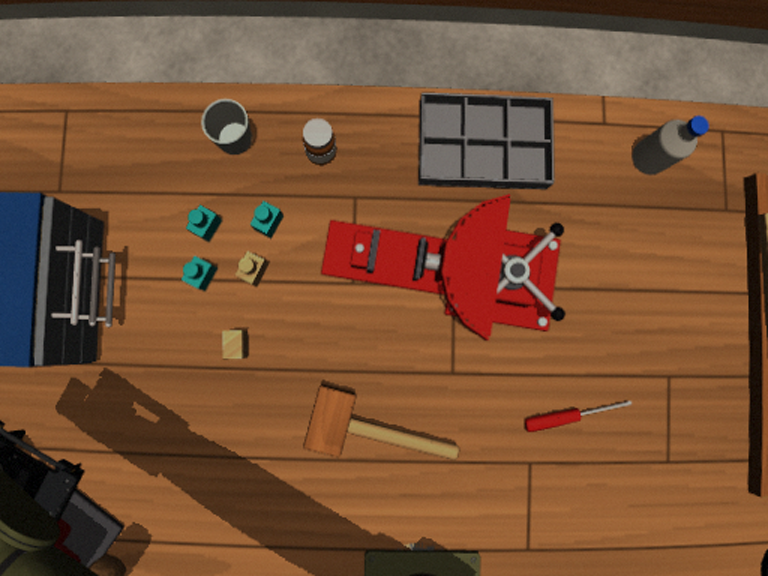

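The blank is the pale stemmed block at scene (499,325) and top (251,267) in the enlarged pictures. The look-alikes are the three turquoise ones at scene (486,368), (555,328) and (562,365). The offcut, which has no stem, is at scene (503,285) and top (233,344). Next I measure with depth.

```bash
python3 - <<'E'
from h import *
def load(n): return np.load(n+'0.npy',allow_pickle=True).item()
for n in ['top','scene']:
    c=load(n); P,ok=cloud(c); im=c['img'].astype(int)
    hsv=cv2.cvtColor(c['img'],cv2.COLOR_RGB2HSV)
    # crop
    x0,y0,x1,y1=(205,115,385,240) if n=='top' else (85,150,290,265)
    cv2.imwrite(f'pics/crop_{n}.png',cv2.resize(cv2.cvtColor(c['img'][y0:y1,x0:x1],cv2.COLOR_RGB2BGR),None,fx=3.8,fy=3.8,interpolation=cv2.INTER_CUBIC))
    red=(hsv[...,1]>170)&((hsv[...,0]<8)|(hsv[...,0]>172))&ok
    pl=red&(abs(P[...,2]-0.015)<.006)&(P[...,1]>-.25)&(P[...,1]<.25)&(P[...,0]>.45)
    q=P[pl][:,:2]; print(n,'plate',len(q))
    r=cv2.minAreaRect(q.astype(np.float32)); print(r)
    b=q[q[:,1]>-0.03]; r=cv2.minAreaRect(b.astype(np.float32)); print('tail',r, cv2.boxPoints(r).round(3).tolist())
    # blank top/stem, foot top
    pale=(abs(P[...,0]-.595)<.06)&(abs(P[...,1]-.312)<.055)&ok&(hsv[...,0]>10)&(hsv[...,0]<35)
    for lo,hi in [(.092,.11),(.054,.066)]:
        s=pale&(P[...,2]>lo)&(P[...,2]<hi); q=P[s]
        if len(q)>5:
            r=cv2.minAreaRect(q[:,:2].astype(np.float32)); print('blank',lo,len(q),q.mean(0).round(4),r)
    # jaws: points with z .05-.085 , y>0
    s=ok&(P[...,2]>.063)&(P[...,2]<.08)&(P[...,1]>-.01)&(P[...,1]<.13)&(P[...,0]>.55)&(P[...,0]<.69)
    q=P[s]; print('jaws',len(q))
    np.save(f'jaw_{n}.npy',q)
    hub=np.array([.590,-.134]); a=np.deg2rad(-9.8); 
    ex=np.array([np.cos(a),np.sin(a)]); ey=np.array([-np.sin(a),np.cos(a)])
    l=np.c_[(q[:,:2]-hub)@ex,(q[:,:2]-hub)@ey,q[:,2]]
    h,e=np.histogram(l[:,1],np.arange(.13,.26,.002)); print([(round(x,3),int(k)) for x,k in zip(e,h) if k])
    # balls: z .1-.12
    s=ok&(P[...,2]>.108)&(P[...,2]<.13)&(np.hypot(P[...,0]-.59,P[...,1]+.134)<.125)&(im.sum(-1)<130)
    q=P[s]; print('balls');
    for qq in q[::6]: print(qq.round(3).tolist(),end=' ')
    print()
E
```

```text
top plate 3153
((0.6105616092681885, -0.023751989006996155), (0.419321745634079, 0.16893824934959412), 82.14556121826172)
tail ((0.625173807144165, 0.07438108325004578), (0.22082090377807617, 0.0979461595416069), 81.9288330078125) [[0.5609999895095825, -0.02800000086426735], [0.6579999923706055, -0.041999999433755875], [0.6890000104904175, 0.1770000010728836], [0.5920000076293945, 0.19099999964237213]]
blank 0.092 89 [0.5932 0.3106 0.1004] ((0.5930030345916748, 0.3102150559425354), (0.024600816890597343, 0.024310071021318436), 2.3099095821380615)
blank 0.054 140 [0.5938 0.3081 0.0605] ((0.5938229560852051, 0.3101470470428467), (0.034686192870140076, 0.04737936705350876), 66.51282501220703)
jaws 344
[(np.float64(0.13), 4), (np.float64(0.132), 4), (np.float64(0.134), 2), (np.float64(0.136), 3), (np.float64(0.138), 3), (np.float64(0.14), 3), (np.float64(0.142), 2), (np.float64(0.144), 13), (np.float64(0.146), 17), (np.float64(0.148), 18), (np.float64(0.15), 15), (np.float64(0.152), 19), (np.float64(0.154), 20), (np.float64(0.156), 23), (np.float64(0.158), 17), (np.float64(0.228), 3), (n
[... 2150 characters left out ...]
ls
[0.496, -0.07, 0.125] [0.531, -0.036, 0.123] [0.53, -0.199, 0.115] [0.532, -0.204, 0.114] [0.533, -0.212, 0.111] [0.529, -0.198, 0.109] [0.533, -0.032, 0.112] [0.592, -0.01, 0.124] [0.597, -0.124, 0.119] [0.604, -0.126, 0.12] [0.608, -0.137, 0.12] [0.6, -0.011, 0.118] [0.592, -0.011, 0.11] [0.595, -0.011, 0.11] [0.618, -0.014, 0.119] [0.625, -0.014, 0.118] [0.62, -0.014, 0.112] [0.623, -0.014, 0.111] [0.649, -0.024, 0.121] [0.653, -0.028, 0.12] [0.653, -0.026, 0.118] [0.663, -0.209, 0.113] [0.668, -0.043, 0.123] [0.666, -0.21, 0.113] [0.662, -0.198, 0.11] [0.67, -0.204, 0.113] [0.656, -0.028, 0.11] [0.671, -0.199, 0.111] [0.672, -0.214, 0.108] [0.674, -0.198, 0.111] [0.678, -0.199, 0.108]
```

```bash
ls pics
```

```text
crop_scene.png
crop_top.png
scene0.png
top0.png
```

```bash
python3 - <<'E'
from h import *
st=arm.read_state(); R=Ro.from_quat(st['tcp_rot']).as_matrix(); print(R.round(3))
a=np.degrees(np.arctan2(R[1,0],R[0,0])); print('tool x yaw',a)
c=arm.capture('wrist'); print(np.array(c['tool_from_camera']).round(3), c['K'].round(1),c['k1'])
save('w0',c['img'],1.3)
E
```

```text
[[ 0.448  0.    -0.894]
 [ 0.894  0.     0.448]
 [ 0.    -1.    -0.   ]]
tool x yaw 63.36842280708545
[[ 1.    -0.    -0.001  0.001]
 [ 0.001 -0.241  0.97  -0.17 ]
 [-0.001 -0.97  -0.241  0.067]
 [ 0.     0.     0.     1.   ]] [[264.5   0.  256.6]
 [  0.  264.5 192.3]
 [  0.    0.    1. ]] 0.0071756303902610966
```

View pics/crop_top.png

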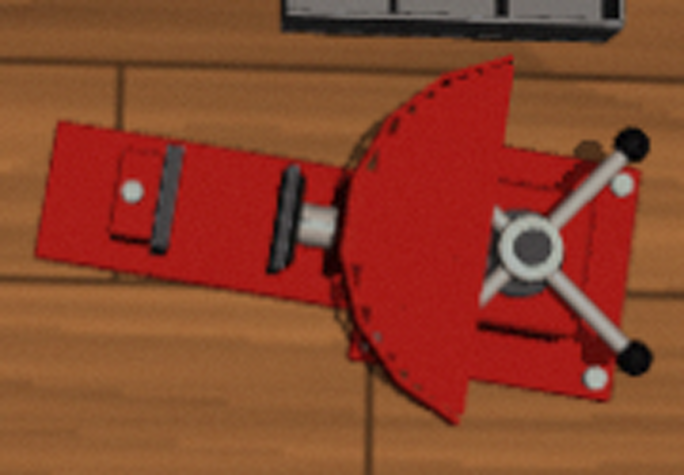

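View pics/w0.png

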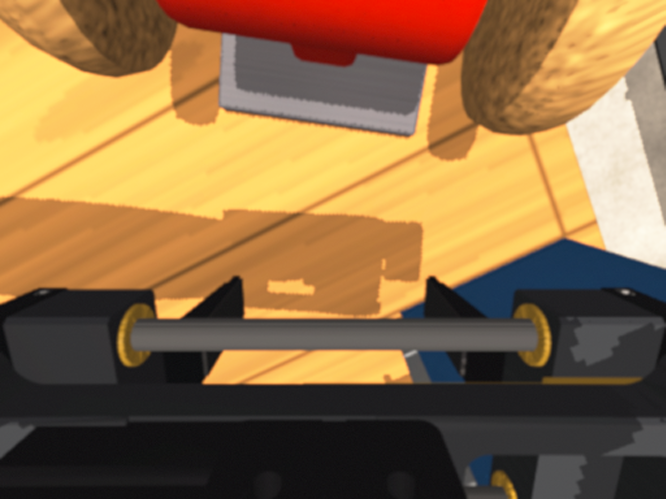

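Top crop: the capstan hub is at (531,247), with balls at (632,144) and (634,357). The jaw face edge is at about x=300 and the end jaw at about x=165. The wrist camera currently sees the bench grinder. Next I move to hover over the blank, swinging −y first to stay clear of the cabinet.

Call:
{"method": "servo_tool", "body": {"increments": [[[1, -6, 0, 0, 0, -8.7, 1], [3, -12, 0, 0, 0, -17.4, 1], [6, -17, 0, 0, 0, -26.1, 1], [10, -21, 0, 0, 0, -34.8, 1], [15, -24, 0, 0, 0, -43.5, 1], [20, -26, 0, 0, 0, -52.2, 1], [25, -27, 0, 0, 0, -60.9, 1], [30.4, -27, 0, 0, 0, -69.6, 1], [30.4, -27, 0, 0, 0, -78.3, 1], [30.4, -27, 0, 0, 0, -87, 1]]]}}

```text
time_s: 2.1
eef_pos: [0.5961, 0.3106, 0.2139]
tcp_rot: [0.692, -0.147, 0.147, -0.691]
wrist_force: [0.0, 0.4, 0.4]
finger_gap: 0.0954
```

```bash
python3 - <<'E'
from h import *
st=arm.read_state(); R=Ro.from_quat(st['tcp_rot']).as_matrix(); print(st['eef_pos'],np.degrees(np.arctan2(R[1,0],R[0,0])))
c=wristcal(arm.capture('wrist'),st); save('w1',c['img'],1.3)
P,ok=cloud(c)
for r in arm.spot_point('blank_mid','wrist'): print(r['p'],c2w(c,r['xyz']).round(4))
near=(np.hypot(P[...,0]-.595,P[...,1]-.312)<.06)&ok
for lo,hi in [(.093,.108),(.055,.066)]:
    s=near&(P[...,2]>lo)&(P[...,2]<hi); q=P[s][:,:2]
    r=cv2.minAreaRect(q.astype(np.float32)); print(len(q),q.mean(0).round(4),P[s][:,2].mean(),r)
E
```

```text
[0.59609503 0.31064693 0.21390758] -23.974342683829576
0.97 [0.6737 0.4056 0.0545]
0.79 [0.5955 0.3123 0.0495]
0.79 [0.5869 0.4052 0.0487]
0.69 [0.6818 0.2911 0.0447]
413 [0.5949 0.3134] 0.0995295802583255 ((0.5949181318283081, 0.3130877614021301), (0.02476939558982849, 0.024377349764108658), 77.33097076416016)
601 [0.5961 0.3161] 0.059739492856592996 ((0.5948988795280457, 0.3126905560493469), (0.03392419591546059, 0.04740725830197334), 64.89537048339844)
```

View pics/w1.png

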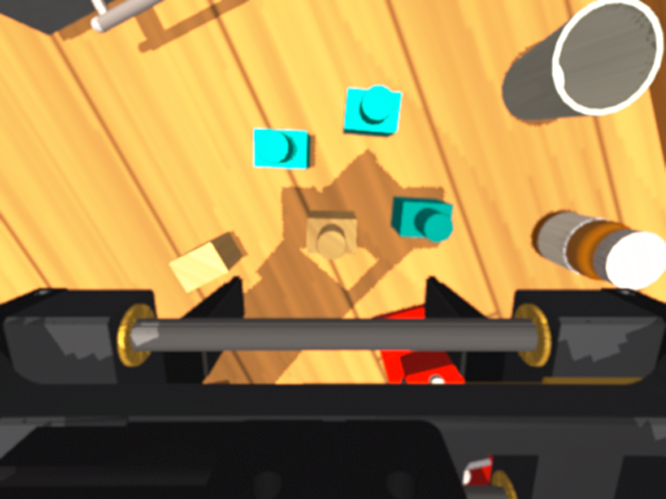

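Wrist picture: the pale stemmed blank is at (331,232) in the centre. The turquoise look-alikes are at (282,148), (375,108) and (425,218), and the offcut is at (205,265). I choose the pale stemmed one. Descending over its narrow ends.

Call:
{"method": "servo_tool", "body": {"increments": [[[-0.1, 0.2, 0, 0, 0, -0.7, 0.72], [-0.1, 0.2, 0, 0, 0, -0.7, 0.72], [-0.1, 0.2, -5, 0, 0, -0.7, 0.72], [-0.1, 0.2, -9, 0, 0, -0.7, 0.72], [-0.1, 0.2, -12, 0, 0, -0.7, 0.72], [-0.1, 0.2, -12.5, 0, 0, -0.7, 0.72]]]}}

```text
time_s: 2.95
eef_pos: [0.5924, 0.3123, 0.0867]
tcp_rot: [0.692, -0.15, 0.147, -0.69]
wrist_force: [0.5, 0.6, 0.9]
finger_gap: 0.0683
```

Call:
{"method": "servo_tool", "body": {"increments": [[[0.1, 0, -3, 0, 0, 0, 0.72], [0.1, 0, -5.2, 0, 0, 0, 0.72], [0.1, 0, -5.7, 0, 0, 0, 0.72], [0.1, 0, -5.7, 0, 0, 0, 0.72]]]}}

```text
time_s: 3.45
eef_pos: [0.5956, 0.3131, 0.0331]
tcp_rot: [-0.691, 0.149, -0.149, 0.691]
wrist_force: [-0.8, -0.4, -0.2]
finger_gap: 0.0686
```

Call:
{"method": "servo_tool", "body": {"increments": [[[0, 0, -0.3, 0, 0, 0, 0.4], [0, 0, -0.3, 0, 0, 0, 0.4], [0, 0, -0.3, 0, 0, 0, 0.4], [0, 0, -0.3, 0, 0, 0, 0.4], [0, 0, -0.3, 0, 0, 0, 0.4]]], "force": 20}}

```text
time_s: 4.08
eef_pos: [0.5956, 0.3132, 0.0303]
tcp_rot: [-0.691, 0.149, -0.149, 0.691]
wrist_force: [-1.1, 1.0, 3.2]
finger_gap: 0.0479
```

Call:
{"method": "servo_tool", "body": {"increments": [[[0, 0, 4, 0, 0, 0, 0.4], [0, 0, 9, 0, 0, 0, 0.4], [0, 0, 14, 0, 0, 0, 0.4], [0, -5, 17, 0, 0, 3, 0.4], [0.5, -11, 17, 0, 0, 6, 0.4], [1, -17, 17, 0, 0, 10, 0.4], [1.5, -23, 17, 0, 0, 14, 0.4], [1.5, -29, 17, 0, 0, 16.5, 0.4], [1.5, -32, 17, 0, 0, 16.5, 0.4], [1.5, -32, 17, 0, 0, 16.5, 0.4]]]}}

```text
time_s: 5.32
eef_pos: [0.61, -0.009, 0.199]
tcp_rot: [0.705, -0.05, 0.049, -0.705]
wrist_force: [-0.2, -0.0, -0.5]
finger_gap: 0.0478
```

```bash
python3 - <<'E'
from h import *
st=arm.read_state(); R=Ro.from_quat(st['tcp_rot']).as_matrix(); print(st['eef_pos'],np.degrees(np.arctan2(R[1,0],R[0,0])),st['finger_gap'],st['wrist_force'])
c=wristcal(arm.capture('wrist'),st); save('w2',c['img'],1.3); np.save('w2.npy',c,allow_pickle=True)
for t in ['bed','jaw','hood']:
  for r in arm.spot_point(t,'wrist')[:2]: print(t,r['p'],c2w(c,r['xyz']).round(4))
P,ok=cloud(c)
hsv=cv2.cvtColor(c['img'],cv2.COLOR_RGB2HSV)
red=(hsv[...,1]>150)&((hsv[...,0]<8)|(hsv[...,0]>172))&ok
pl=red&(abs(P[...,2]-0.015)<.006)&(P[...,1]>-.05)&(P[...,1]<.25)
q=P[pl]; print(len(q),q.mean(0)); r=cv2.minAreaRect(q[:,:2].astype(np.float32)); print(r,cv2.boxPoints(r).round(4).tolist())
hub=np.array([.594,-.135]); a=np.deg2rad(-8.1); ex=np.array([np.cos(a),np.sin(a)]); ey=np.array([-np.sin(a),np.cos(a)])
# tail edges: fit left/right in x
l=np.c_[(q[:,:2]-hub)@ex,(q[:,:2]-hub)@ey]
for y in np.arange(.16,.32,.02):
    m=abs(l[:,1]-y)<.004
    if m.sum()>10: print(round(y,3),m.sum(),l[m,0].min().round(4),l[m,0].max().round(4))
s=ok&(P[...,2]>.068)&(P[...,2]<.08)&(P[...,1]>0)&(P[...,1]<.13)&(P[...,0]>.55)&(P[...,0]<.69)
q=P[s]; l=np.c_[(q[:,:2]-hub)@ex,(q[:,:2]-hub)@ey,q[:,2]]
h,e=np.histogram(l[:,1],np.arange(.13,.26,.002)); print([(round(float(x),3),int(k)) for x,k in zip(e,h) if k])
for lo,hi in [(.14,.175),(.225,.242)]:
    m=(l[:,1]>lo)&(l[:,1]<hi); 
    if m.sum()>5: 
        print(l[m].mean(0),l[m].min(0),l[m].max(0)); r=cv2.minAreaRect(q[m][:,:2].astype(np.float32)); print(r)
E
```

```text
[ 0.61003905 -0.0090496   0.19895683] -8.035839266727685 0.047766857804087036 [-0.18588834 -0.005314   -0.51254599]
bed 0.86 [0.6237 0.0615 0.0144]
jaw 0.67 [0.62   0.023  0.0418]
9200 [0.62551869 0.08752127 0.01462023]
((0.6056950688362122, 0.06884540617465973), (0.23902687430381775, 0.14264659583568573), 84.6612319946289) [[0.5235999822616577, -0.04349999874830246], [0.6656000018119812, -0.0568000003695488], [0.6877999901771545, 0.18119999766349792], [0.545799970626831, 0.19449999928474426]]
0.16 228 -0.048 0.0497
0.18 521 -0.0472 0.0503
0.2 445 -0.0465 0.0494
0.22 528 -0.0473 0.0488
0.24 82 -0.0478 0.0493
0.26 164 -0.0484 0.0485
0.28 175 -0.0465 0.0504
0.3 579 -0.0471 0.0496
[(0.146, 42), (0.148, 80), (0.15, 55), (0.152, 72), (0.154, 98), (0.156, 125), (0.158, 125), (0.16, 118), (0.23, 8), (0.232, 191), (0.234, 131), (0.236, 134), (0.238, 134), (0.24, 134), (0.242, 134), (0.254, 2), (0.256, 8)]
[0.00111089 0.15538105 0.07182247] [-0.03373515  0.14748782  0.06800193] [0.03590002 0.16141324 0.07619925]
((0.6168318390846252, 0.017748069018125534), (0.013921825215220451, 0.06963614374399185), 81.87311553955078)
[0.00088065 0.23673014 0.07343523] [-0.03373962  0.23191204  0.06945242] [0.03548649 0.24177865 0.07577742]
((0.628236711025238, 0.09936080127954483), (0.009865591302514076, 0.06922569870948792), 81.89632415771484)
```

View pics/w2.png

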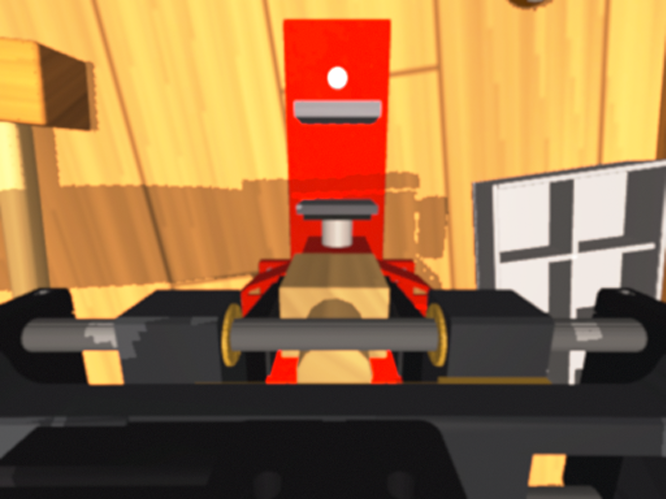

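Wrist picture: the moving jaw is at (337,208) and the end jaw at (337,110), parallel to the held blank at (333,270). The measured jaw faces are at 161 mm and 232 mm, with the midline at about x=+1 mm. Next I move over the gap and descend.

Call:
{"method": "servo_tool", "body": {"increments": [[[1.3, 5, 0, 0, 0, 0, 0.4], [1.3, 6.85, 0, 0, 0, 0, 0.4], [1.3, 6.85, -3, 0, 0, 0, 0.4], [1.3, 6.85, -7, 0, 0, 0, 0.4], [1.3, 6.85, -11, 0, 0, 0, 0.4], [1.3, 6.85, -13.5, 0, 0, 0, 0.4], [1.3, 6.85, -14.3, 0, 0, 0, 0.4], [1.3, 6.85, -14.3, 0, 0, 0, 0.4], [1.3, 6.85, -14.3, 0, 0, 0, 0.4]]]}}

```text
time_s: 6.65
eef_pos: [0.6246, 0.0617, 0.0585]
tcp_rot: [-0.705, 0.047, -0.049, 0.706]
wrist_force: [-0.1, -0.6, -0.3]
finger_gap: 0.0486
```

```bash
python3 - <<'E'
from h import *
st=arm.read_state(); R=Ro.from_quat(st['tcp_rot']).as_matrix(); print(st['eef_pos'],np.degrees(np.arctan2(R[1,0],R[0,0])),st['finger_gap'],st['wrist_force'])
c=arm.capture('scene'); cv2.imwrite('pics/s1.png',cv2.resize(cv2.cvtColor(c['img'][130:270,80:300],cv2.COLOR_RGB2BGR),None,fx=3.6,fy=3.6,interpolation=cv2.INTER_CUBIC))
E
```

```text
[0.6246107  0.06172354 0.05849145] -7.811157991500788 0.04858196648750723 [-0.10147847 -0.63165482 -0.30066457]
```

View pics/s1.png

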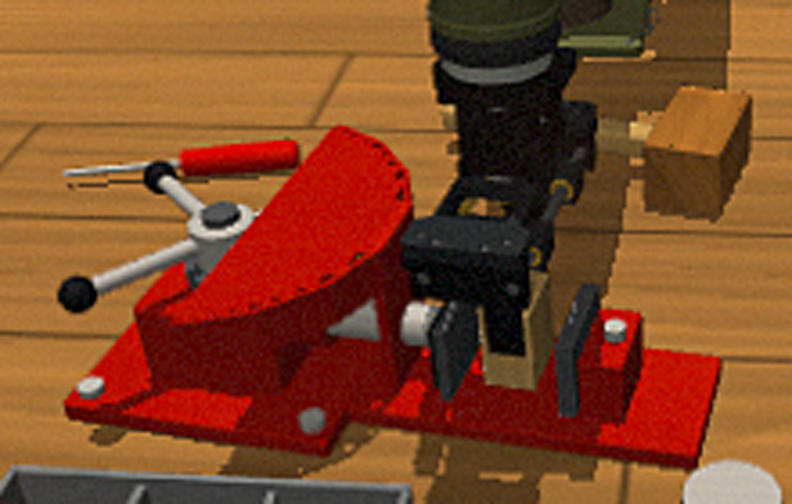

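The held blank is between the jaws, a little above the bed. I correct by −2 mm in x and y, then lower it gently.

Call:
{"method": "servo_tool", "body": {"increments": [[[-0.2, -0.2, -0.5, 0, 0, 0, 0.4], [-0.2, -0.2, -0.9, 0, 0, 0, 0.4], [-0.2, -0.2, -1.1, 0, 0, 0, 0.4], [-0.2, -0.2, -1.2, 0, 0, 0, 0.4], [-0.2, -0.2, -1.2, 0, 0, 0, 0.4]]]}}

```text
time_s: 7.32
eef_pos: [0.6212, 0.0594, 0.0453]
tcp_rot: [0.706, -0.049, 0.048, -0.705]
wrist_force: [-5.0, -0.9, 4.6]
finger_gap: 0.0478
```

Call:
{"method": "servo_tool", "body": {"increments": [[[0.1, 0, 0.2, 0, 0, 0, 0.4], [0.1, 0, 0.2, 0, 0, 0, 0.4], [0.1, 0, 0, 0, 0, 0, 0.4], [0.1, 0, 0, 0, 0, 0, 0.4]]]}}

```text
time_s: 7.82
eef_pos: [0.6228, 0.0596, 0.0453]
tcp_rot: [-0.705, 0.048, -0.049, 0.705]
wrist_force: [-1.8, 0.0, 2.6]
finger_gap: 0.0478
```

Call:
{"method": "servo_tool", "body": {"increments": [[[0, 0, 0, 0, 0, 0, 0.7], [0, 0, 0, 0, 0, 0, 0.7], [0, 0, 0, 0, 0, 0, 0.7], [0, 0, 3, 0, 0, 0, 0.7], [0, 0, 7, 0, 0, 0, 0.7], [0, 0, 12, 0, 0, 0, 0.7], [0, -3, 15.5, 0, 0, 0, 0.4], [-0.8, -7, 15.5, 0, 0, 0, 0.2], [-0.8, -7, 15.5, 0, 0, 0, 0], [-0.8, -7, 15.5, 0, 0, 0, 0]]]}}

```text
time_s: 9.07
eef_pos: [0.6141, -0.0102, 0.199]
tcp_rot: [-0.705, 0.049, -0.048, 0.706]
wrist_force: [-0.1, 0.7, -0.3]
finger_gap: 0.0316
```

```bash
python3 - <<'E'
from h import *
st=arm.read_state(); R=Ro.from_quat(st['tcp_rot']).as_matrix(); print(st['eef_pos'],np.degrees(np.arctan2(R[1,0],R[0,0])),st['finger_gap'],st['wrist_force'])
c=wristcal(arm.capture('wrist'),st); save('w3',c['img'],1.3)
P,ok=cloud(c)
hub=np.array([.594,-.135]); a=np.deg2rad(-8.1); ex=np.array([np.cos(a),np.sin(a)]); ey=np.array([-np.sin(a),np.cos(a)])
L=np.dstack([(P[...,:2]-hub)@ex,(P[...,:2]-hub)@ey,P[...,2]])
for n,lo,hi,y0,y1 in [('stem',.108,.122,.16,.23),('foot',.066,.08,.17,.222),('jaw',.068,.08,.14,.168),('end',.068,.08,.225,.243)]:
    s=ok&(L[...,2]>lo)&(L[...,2]<hi)&(L[...,1]>y0)&(L[...,1]<y1)&(abs(L[...,0])<.06)
    q=L[s]; r=cv2.minAreaRect(q[:,:2].astype(np.float32)) if len(q) else None
    print(n,len(q),q.mean(0).round(4),r)
E
```

```text
[ 0.61410704 -0.01019919  0.19904928] -7.853269281915692 0.031569087913920255 [-0.10971714  0.71581488 -0.31159967]
stem 596 [0.0015 0.1959 0.1146] ((0.0017629200592637062, 0.19590719044208527), (0.02440892718732357, 0.024471821263432503), 0.2080870419740677)
foot 863 [0.0015 0.1956 0.0747] ((0.0015297997742891312, 0.19556567072868347), (0.0477328784763813, 0.03358445689082146), 0.2572380602359772)
jaw 669 [0.0012 0.1555 0.0723] ((0.000808965414762497, 0.15479017794132233), (0.06952059268951416, 0.013271612115204334), 0.22382065653800964)
end 783 [0.0009 0.2373 0.0736] ((0.0011627189815044403, 0.23743762075901031), (0.011133999563753605, 0.0701291561126709), 89.93191528320312)
```

View pics/w3.png

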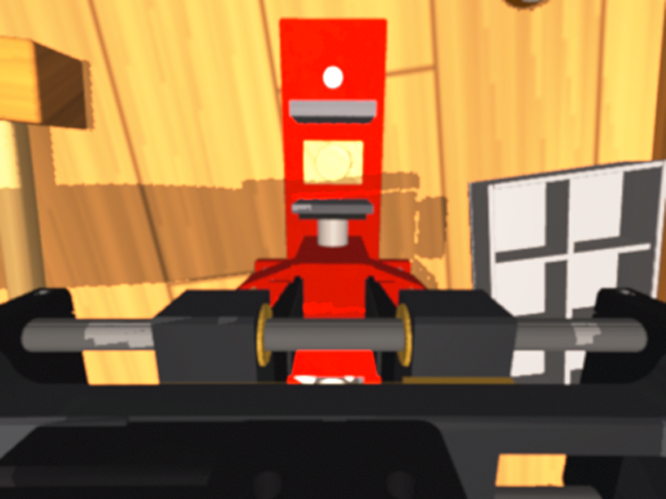

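The blank stands centred: x=1.5 against the jaws' 1.0 mm, y=195.7 (mid-gap is 196.5), square within 0.3°, foot top at z=0.0747 as expected. Next I look at the capstan from above.

Call:
{"method": "servo_tool", "body": {"increments": [[[-1, -6, 1, 0, 0, 0, 0], [-2, -12, 2, 0, 0, 0, 0], [-2.5, -18, 2, 0, 0, 0, 0], [-2.5, -20.5, 2, 0, 0, 0, 0], [-2.5, -20.5, 2, 0, 0, 0, 0], [-2.5, -20.5, 2, 0, 0, 0, 0]]]}}

```text
time_s: 9.88
eef_pos: [0.5896, -0.2138, 0.2191]
tcp_rot: [-0.705, 0.048, -0.047, 0.706]
wrist_force: [-0.0, -0.9, -0.2]
finger_gap: 0.0011
```

```bash
python3 - <<'E'
from h import *
st=arm.read_state(); R=Ro.from_quat(st['tcp_rot']).as_matrix(); print(st['eef_pos'],np.degrees(np.arctan2(R[1,0],R[0,0])),st['finger_gap'],st['wrist_force'])
c=wristcal(arm.capture('wrist'),st); save('w4',c['img'],1.3); np.save('w4.npy',c,allow_pickle=True)
for t in ['hub','hood','ball0','jaw','bed']:
  for r in arm.spot_point(t,'wrist')[:3]: print(t,r['p'],c2w(c,r['xyz']).round(4))
P,ok=cloud(c); im=c['img'].astype(int)
d=np.hypot(P[...,0]-.594,P[...,1]+.135)
s=ok&(d<.12)&(im.sum(-1)<150)&(P[...,2]>.1)&(P[...,2]<.125)&(d>.08)
n,lab,stt,cen=cv2.connectedComponentsWithStats(s.astype(np.uint8))
for i in range(1,n):
    if stt[i,4]>30: q=P[lab==i]; r=cv2.minEnclosingCircle(q[:,:2].astype(np.float32)); print('ball',stt[i,4],cen[i].round(1),q.mean(0).round(4),q[:,2].max().round(4),r)
s=ok&(d<.03)&(P[...,2]>.112)&(P[...,1]<-.11); q=P[s]
print('hub',len(q)); h,e=np.histogram(q[:,2],10); print(h,e.round(3))
qq=q[q[:,2]>q[:,2].max()-.006]; print(qq.mean(0),cv2.minEnclosingCircle(qq[:,:2].astype(np.float32)))
E
```

```text
[ 0.58964216 -0.21382048  0.21906211] -7.742159021351352 0.0011112684859460745 [-0.01088799 -0.879747   -0.15568642]
hub 0.71 [ 0.5932 -0.1378  0.101 ]
hood 0.66 [ 0.5956 -0.1073  0.125 ]
ball0 0.93 [ 0.667  -0.205   0.1001]
ball 278 [326.4 173.9] [ 0.6652 -0.2044  0.1141] 0.1181 ((0.6653996109962463, -0.20454274117946625), 0.010340174660086632)
ball 239 [197.2 192.1] [ 0.5269 -0.2055  0.1141] 0.1178 ((0.5266557931900024, -0.20554544031620026), 0.009946242906153202)
hub 1538
[  4  34 173 527 279  17   1  63 323 117] [0.112 0.113 0.114 0.116 0.117 0.118 0.119 0.121 0.122 0.123 0.124]
[ 0.5950354  -0.13572274  0.12266485] ((0.5940728187561035, -0.13579899072647095), 0.01778467930853367)
```

View pics/w4.png

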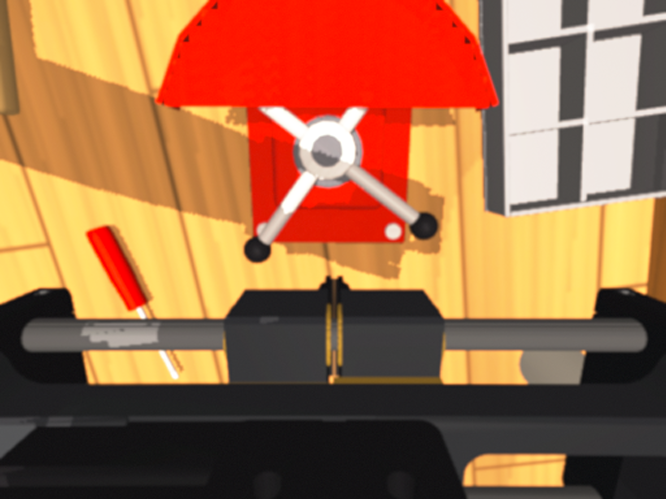

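Capstan picture: the hub is at (327,150), with balls at (424,226) and (257,250). Hub is at world (0.595,−0.1355) and ball0's spoke is at world −44.4°. Now I turn the closed fingers so their side faces the spoke, above the start point.

Call:
{"method": "servo_tool", "body": {"increments": [[[1, 1, 0, 0, 0, 10.3, 0], [2, 2, 0, 0, 0, 20.6, 0], [3, 3, 0, 0, 0, 30.9, 0], [4, 4, 0, 0, 0, 41.2, 0], [5, 4.6, 0, 0, 0, 51.5, 0], [6, 4.6, 0, 0, 0, 61.8, 0], [7, 4.6, 0, 0, 0, 72, 0]]]}}

```text
time_s: 11.05
eef_pos: [0.6598, -0.1689, 0.2197]
tcp_rot: [-0.598, -0.378, 0.378, 0.598]
wrist_force: [0.3, 0.5, -0.1]
finger_gap: 0.0007
```

Call:
{"method": "servo_tool", "body": {"increments": [[[0.2, 0, 0, 0, 0, 10.3, 0], [0.2, 0, 0, 0, 0, 20.6, 0], [0.2, 0, 0, 0, 0, 30.9, 0], [0.2, 0, 0, 0, 0, 41.2, 0], [0.2, 0, 0, 0, 0, 51.5, 0], [0.2, 0, 0, 0, 0, 61.8, 0], [0.2, 0, 0, 0, 0, 71.3, 0], [0.2, 0, 0, 0, 0, 71.3, 0]]]}}

```text
time_s: 12.05
eef_pos: [0.6614, -0.1691, 0.2197]
tcp_rot: [0.268, 0.654, -0.654, -0.268]
wrist_force: [-0.4, 0.5, 0.4]
finger_gap: 0.0008
```

```bash
cat >> h.py <<'E'
HUB=np.array([.595,-.1355]); TH0=-8.1
def pose(st):
    R=Ro.from_quat(st['tcp_rot']).as_matrix(); p=np.array(st['eef_pos']); yaw=np.degrees(np.arctan2(R[1,0],R[0,0]))
    return p,yaw
def push(phi,off,r=.07):
    f=np.radians(phi); return HUB+r*np.array([np.cos(f),np.sin(f)])+off*np.array([-np.sin(f),np.cos(f)])
def info(st):
    p,yaw=pose(st); F=np.array(st['wrist_force']); v=p[:2]-HUB
    f=np.radians(yaw-180); u=np.array([np.cos(f),np.sin(f)]); n=np.array([-np.sin(f),np.cos(f)])
    print('t',st['time_s'],'p',p.round(4),'yaw',round(yaw,2),'F',F.round(2),'q',np.degrees(st['joint_pos']).round(0))
    print(' tool-frame r %.4f off %.4f (phi tool %.1f)  Fback %.2f Frad %.2f torque %.3f'%(v@u,v@n,yaw-180,F[:2]@n,F[:2]@u,v[0]*F[1]-v[1]*F[0]))
E
python3 - <<'E'
from h import *
st=arm.read_state(); info(st); print(push(-44.4,.024))
E
```

```text
t 12.05 p [ 0.6614 -0.1691  0.2197] yaw 135.38 F [-0.37  0.51  0.4 ] q [ -19.   11.   90.    0.   79. -154.]
 tool-frame r 0.0709 off 0.0227 (phi tool -44.6)  Fback 0.10 Frad -0.63 torque 0.022
[ 0.66180501 -0.16732909]
```

Call:
{"method": "servo_tool", "body": {"increments": [[[0.1, 0.1, -4, 0, 0, 0, 0], [0.1, 0.1, -8, 0, 0, 0, 0], [0.1, 0.1, -11, 0, 0, 0, 0], [0.1, 0.1, -13, 0, 0, 0, 0], [0.1, 0.1, -13.2, 0, 0, 0, 0]]]}}

```text
time_s: 12.68
eef_pos: [0.6615, -0.168, 0.0859]
tcp_rot: [-0.267, -0.654, 0.654, 0.269]
wrist_force: [-0.8, -0.3, 0.0]
finger_gap: 0.0005
```

```bash
cat > plan.py <<'E'
import sys
from h import *
# current commanded ~ measured; print rows for target phis (world spoke angle), off
def plan(phis,off,r=.07,p0=None,yaw0=None):
    for ph in phis:
        t=push(ph,off,r); d=(t-p0[:2])*100; print([round(float(d[0]),2),round(float(d[1]),2),round(float((.088-p0[2])*100),2),0,0,round((ph+180-yaw0+180)%360-180,1),0])
E
python3 - <<'E'
from plan import *
st=arm.read_state(); info(st); p,y=pose(st)
plan([-44.4,-49,-54,-59,-64,-69,-74],.016,p0=p,yaw0=y)
E
```

```text
t 12.675 p [ 0.6615 -0.168   0.0859] yaw 135.41 F [-0.78 -0.33  0.03] q [ -19.   17.   96.    0.   67. -154.]
 tool-frame r 0.0702 off 0.0235 (phi tool -44.6)  Fback -0.78 Frad -0.32 torque -0.047
[-0.53, -0.5, 0.21, 0, 0, np.float64(0.2), 0]
[-0.85, -0.98, 0.21, 0, 0, np.float64(-4.4), 0]
[-1.24, -1.47, 0.21, 0, 0, np.float64(-9.4), 0]
[-1.67, -1.92, 0.21, 0, 0, np.float64(-14.4), 0]
[-2.14, -2.34, 0.21, 0, 0, np.float64(-19.4), 0]
[-2.65, -2.71, 0.21, 0, 0, np.float64(-24.4), 0]
[-3.18, -3.03, 0.21, 0, 0, np.float64(-29.4), 0]
```

Call:
{"method": "servo_tool", "body": {"increments": [[[-0.53, -0.5, 0.2, 0, 0, 0.2, 0], [-0.85, -0.98, 0.2, 0, 0, -4.4, 0], [-1.24, -1.47, 0.2, 0, 0, -9.4, 0], [-1.67, -1.92, 0.2, 0, 0, -14.4, 0], [-2.14, -2.34, 0.2, 0, 0, -19.4, 0]]]}}

```text
time_s: 13.3
eef_pos: [0.6433, -0.1916, 0.0915]
tcp_rot: [0.377, 0.601, -0.598, -0.373]
wrist_force: [6.0, 3.1, -4.9]
finger_gap: 0.0004
```

```bash
python3 - <<'E'
from plan import *
st=arm.read_state(); info(st); p,y=pose(st)
c=arm.capture('top'); cv2.imwrite('pics/t1.png',cv2.resize(cv2.cvtColor(c['img'][115:240,205:400],cv2.COLOR_RGB2BGR),None,fx=3.8,fy=3.8,interpolation=cv2.INTER_CUBIC))
st=arm.read_state(); info(st)
E
```

```text
t 13.3 p [ 0.6433 -0.1916  0.0915] yaw 115.87 F [ 5.99  3.08 -4.86] q [ -21.   15.   98.    0.   67. -137.]
 tool-frame r 0.0715 off 0.0190 (phi tool -64.1)  Fback 6.73 Frad -0.16 torque 0.485
t 13.35 p [ 0.6426 -0.1921  0.0915] yaw 115.73 F [ 4.67  2.28 -3.9 ] q [ -21.   15.   98.    0.   67. -137.]
 tool-frame r 0.0716 off 0.0183 (phi tool -64.3)  Fback 5.19 Frad -0.03 torque 0.372
```

View pics/t1.png

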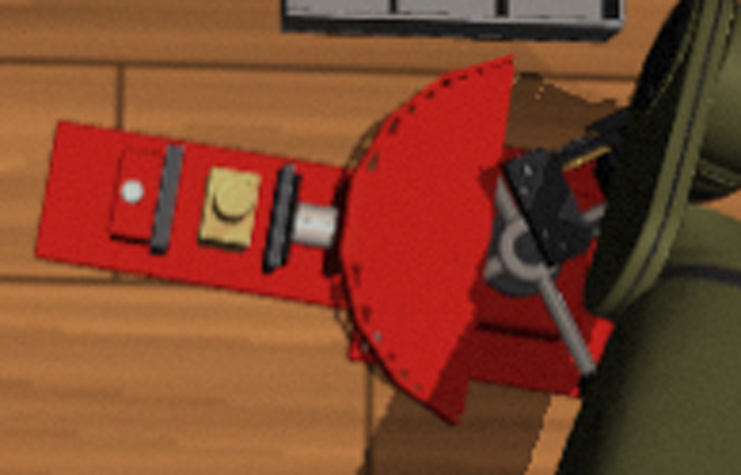

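```bash
python3 - <<'E'
from plan import *
plan(range(-69,-115,-5),.016,p0=np.array([.6401,-.1914,.088]),yaw0=116.0)
E
```

```text
[-0.51, -0.37, 0.0, 0, 0, -5.0, 0]
[-1.04, -0.7, 0.0, 0, 0, -10.0, 0]
[-1.6, -0.98, 0.0, 0, 0, -15.0, 0]
[-2.19, -1.2, 0.0, 0, 0, -20.0, 0]
[-2.79, -1.38, 0.0, 0, 0, -25.0, 0]
[-3.4, -1.5, 0.0, 0, 0, -30.0, 0]
[-4.02, -1.57, 0.0, 0, 0, -35.0, 0]
[-4.65, -1.59, 0.0, 0, 0, -40.0, 0]
[-5.28, -1.55, 0.0, 0, 0, -45.0, 0]
[-5.9, -1.46, 0.0, 0, 0, -50.0, 0]
```

Call:
{"method": "servo_tool", "body": {"increments": [[[-0.51, -0.37, 0, 0, 0, -5, 0], [-1.04, -0.7, 0, 0, 0, -10, 0], [-1.6, -0.98, 0, 0, 0, -15, 0], [-2.19, -1.2, 0, 0, 0, -20, 0], [-2.79, -1.38, 0, 0, 0, -25, 0], [-3.4, -1.5, 0, 0, 0, -30, 0], [-4.02, -1.57, 0, 0, 0, -35, 0], [-4.65, -1.59, 0, 0, 0, -40, 0], [-5.28, -1.55, 0, 0, 0, -45, 0], [-5.9, -1.46, 0, 0, 0, -50, 0]]]}}

```text
time_s: 14.6
eef_pos: [0.5842, -0.2087, 0.092]
tcp_rot: [0.596, 0.386, -0.383, -0.59]
wrist_force: [5.4, -3.6, -5.9]
finger_gap: 0.0004
```

```bash
python3 - <<'E'
from plan import *
info(arm.read_state())
plan(range(-119,-165,-5),.016,p0=np.r_[push(-114,.016),.088],yaw0=66.0)
E
```

```text
t 14.6 p [ 0.5842 -0.2087  0.092 ] yaw 65.91 F [ 5.4  -3.62 -5.87] q [-25.   9. 105.  -0.  66. -90.]
 tool-frame r 0.0713 off 0.0201 (phi tool -114.1)  Fback 6.40 Frad 1.10 torque 0.434
[-0.61, 0.15, 0.0, 0, 0, -5.0, 0]
[-1.2, 0.35, 0.0, 0, 0, -10.0, 0]
[-1.78, 0.6, 0.0, 0, 0, -15.0, 0]
[-2.33, 0.9, 0.0, 0, 0, -20.0, 0]
[-2.85, 1.25, 0.0, 0, 0, -25.0, 0]
[-3.34, 1.64, 0.0, 0, 0, -30.0, 0]
[-3.79, 2.07, 0.0, 0, 0, -35.0, 0]
[-4.2, 2.54, 0.0, 0, 0, -40.0, 0]
[-4.58, 3.04, 0.0, 0, 0, -45.0, 0]
[-4.9, 3.58, 0.0, 0, 0, -50.0, 0]
```

Call:
{"method": "servo_tool", "body": {"increments": [[[-0.61, 0.15, 0, 0, 0, -5, 0], [-1.2, 0.35, 0, 0, 0, -10, 0], [-1.78, 0.6, 0, 0, 0, -15, 0], [-2.33, 0.9, 0, 0, 0, -20, 0], [-2.85, 1.25, 0, 0, 0, -25, 0], [-3.34, 1.64, 0, 0, 0, -30, 0], [-3.79, 2.07, 0, 0, 0, -35, 0], [-4.2, 2.54, 0, 0, 0, -40, 0], [-4.58, 3.04, 0, 0, 0, -45, 0], [-4.9, 3.58, 0, 0, 0, -50, 0]]]}}

```text
time_s: 15.85
eef_pos: [0.5327, -0.1742, 0.0919]
tcp_rot: [0.703, 0.098, -0.098, -0.698]
wrist_force: [-3.3, -8.4, -0.3]
finger_gap: 0.0004
```

```bash
python3 - <<'E'
from plan import *
info(arm.read_state())
plan(range(-169,-200,-5),.016,p0=np.r_[push(-164,.016),.088],yaw0=16.0)
E
```

```text
t 15.85 p [ 0.5327 -0.1742  0.0919] yaw 15.95 F [-3.27 -8.37 -0.25] q [-23.   2. 112.  -0.  65. -39.]
 tool-frame r 0.0705 off 0.0201 (phi tool -164.0)  Fback 7.15 Frad 5.44 torque 0.394
[-0.28, 0.56, 0.0, 0, 0, -5.0, 0]
[-0.51, 1.14, 0.0, 0, 0, -10.0, 0]
[-0.68, 1.75, 0.0, 0, 0, -15.0, 0]
[-0.81, 2.36, 0.0, 0, 0, -20.0, 0]
[-0.88, 2.98, 0.0, 0, 0, -25.0, 0]
[-0.89, 3.61, 0.0, 0, 0, -30.0, 0]
[-0.85, 4.23, 0.0, 0, 0, -35.0, 0]
```

Call:
{"method": "servo_tool", "body": {"increments": [[[-0.28, 0.56, 0, 0, 0, -5, 0], [-0.51, 1.14, 0, 0, 0, -10, 0], [-0.68, 1.75, 0, 0, 0, -15, 0], [-0.81, 2.36, 0, 0, 0, -20, 0], [-0.88, 2.98, 0, 0, 0, -25, 0], [-0.89, 3.61, 0, 0, 0, -30, 0], [-0.85, 4.23, 0, 0, 0, -35, 0]]]}}

```text
time_s: 16.73
eef_pos: [0.5231, -0.1307, 0.0916]
tcp_rot: [0.699, -0.118, 0.116, -0.696]
wrist_force: [-8.0, -6.6, 3.0]
finger_gap: 0.0002
```

```bash
python3 - <<'E'
from plan import *
info(arm.read_state())
E
```

```text
t 16.725 p [ 0.5231 -0.1307  0.0916] yaw -19.05 F [-7.98 -6.56  2.96] q [-20.  -0. 115.  -0.  66.  -0.]
 tool-frame r 0.0696 off 0.0189 (phi tool -199.1)  Fback 8.81 Frad 5.40 torque 0.511
```

Call:
{"method": "servo_tool", "body": {"increments": [[[-0.3, -0.8, 0, 0, 0, 0, 0], [-0.3, -1.0, 3, 0, 0, 0, 0], [-0.3, -1.0, 8, 0, 0, 0, 0], [1, -3, 13, 0, 0, 0, 0], [4, -8, 13, 0, 0, 0, 0], [4, -8, 13, 0, 0, 0, 0], [4, -8, 13, 0, 0, 0, 0]]]}}

```text
time_s: 17.6
eef_pos: [0.5642, -0.2086, 0.2198]
tcp_rot: [-0.697, 0.116, -0.116, 0.698]
wrist_force: [0.5, 0.4, -0.9]
finger_gap: 0.0002
```

```bash
cat > look.py <<'E'
import sys
from h import *
name=sys.argv[1]
st=arm.read_state(); info(st)
c=wristcal(arm.capture('wrist'),st); save(name,c['img'],1.3)
P,ok=cloud(c); im=c['img'].astype(int)
v=P[...,:2]-HUB; d=np.hypot(v[...,0],v[...,1])
s=ok&(d<.12)&(im.sum(-1)<180)&(P[...,2]>.104)&(P[...,2]<.125)&(d>.08)
n,lab,stt,cen=cv2.connectedComponentsWithStats(s.astype(np.uint8))
for i in range(1,n):
    if stt[i,4]>30:
        q=P[lab==i]; m=cv2.minEnclosingCircle(q[:,:2].astype(np.float32))[0]-HUB; print('ball',stt[i,4],cen[i].round(1),'rad',np.hypot(*m).round(4),'phi',np.degrees(np.arctan2(m[1],m[0])).round(1))
s=ok&(d>.03)&(d<.085)&(P[...,2]>.106)&(P[...,2]<.114)&((v@[np.sin(np.radians(8.1)),np.cos(np.radians(8.1))])<.025)
ph=np.degrees(np.arctan2(v[...,1],v[...,0]))[s]; h,e=np.histogram(ph,np.arange(-180,181,3)); print([(int(a),int(b)) for a,b in zip(e,h) if b>5])
hb=np.array([.594,-.135]); a=np.deg2rad(-8.1); ex=np.array([np.cos(a),np.sin(a)]); ey=np.array([-np.sin(a),np.cos(a)])
c=arm.capture('top'); P,ok=cloud(c)
cv2.imwrite(f'pics/{name}_top.png',cv2.resize(cv2.cvtColor(c['img'][115:240,205:400],cv2.COLOR_RGB2BGR),None,fx=3.8,fy=3.8,interpolation=cv2.INTER_CUBIC))
L=np.dstack([(P[...,:2]-hb)@ex,(P[...,:2]-hb)@ey,P[...,2]])
for n,lo,hi,y0,y1 in [('stem',.106,.124,.16,.23),('foot+jaws',.066,.08,.15,.25)]:
    s=ok&(L[...,2]>lo)&(L[...,2]<hi)&(L[...,1]>y0)&(L[...,1]<y1)&(abs(L[...,0])<.04)
    q=L[s]
    if len(q): print(n,len(q),q.mean(0).round(4)); h,e=np.histogram(q[:,1],np.arange(.15,.25,.002)); print([(round(float(x),3),int(k)) for x,k in zip(e,h) if k])
E
python3 look.py w5
```

```text
t 17.6 p [ 0.5642 -0.2086  0.2198] yaw -18.93 F [ 0.5   0.4  -0.95] q [-25.   1. 101.   0.  79.  -6.]
 tool-frame r 0.0054 off 0.0792 (phi tool -198.9)  Fback -0.54 Frad -0.34 torque 0.024
ball 335 [163.9 115.7] rad 0.098 phi 161.3
ball 265 [359.6 115. ] rad 0.098 phi -19.1
ball 211 [261.7 207.6] rad 0.0979 phi -108.7
[(-120, 7), (-117, 41), (-114, 124), (-111, 150), (-108, 134), (-105, 67), (-102, 15), (-30, 14), (-27, 58), (-24, 161), (-21, 163), (-18, 163), (-15, 65), (-12, 14), (150, 6), (153, 42), (156, 138), (159, 169), (162, 168), (165, 99), (168, 25)]
stem 80 [0.0013 0.2063 0.1158]
[(0.194, 6), (0.196, 4), (0.198, 6), (0.2, 9), (0.202, 7), (0.204, 7), (0.206, 7), (0.208, 7), (0.21, 8), (0.212, 8), (0.214, 6), (0.216, 5)]
foot+jaws 412 [-2.000e-04  2.064e-01  7.440e-02]
[(0.154, 1), (0.156, 4), (0.158, 2), (0.16, 1), (0.162, 1), (0.164, 1), (0.168, 1), (0.172, 2), (0.174, 7), (0.176, 19), (0.178, 15), (0.18, 20), (0.182, 17), (0.184, 22), (0.186, 21), (0.188, 19), (0.19, 13), (0.192, 8), (0.194, 8), (0.196, 8), (0.198, 5), (0.2, 6), (0.202, 6), (0.204, 6), (0.206, 5), (0.208, 5), (0.21, 7), (0.212, 6), (0.214, 7), (0.216, 10), (0.218, 11), (0.22, 14), (0.222, 9), (0.23, 19), (0.232, 21), (0.234, 22), (0.236, 15), (0.238, 22), (0.24, 23), (0.242, 3)]
```

View pics/w5.png

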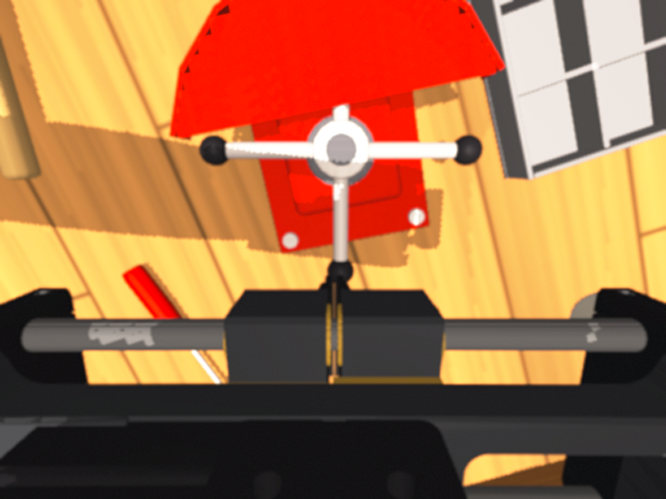

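View pics/w5_top.png

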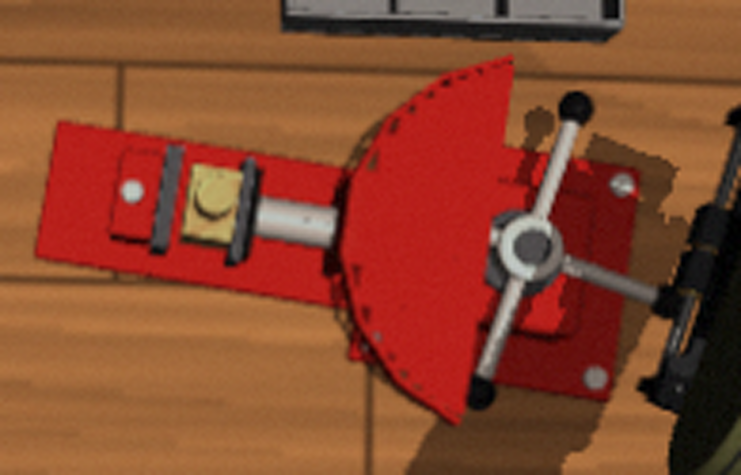

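Wrist picture: the spokes are at (215,150), (467,150) and (340,270), i.e. world 161°, −19° and −109°. The top picture shows the moving jaw touching the blank, with about 8 mm left to the end jaw. I take the −109° spoke next.

Call:
{"method": "servo_tool", "body": {"increments": [[[1, 0, 0, 0, 0, 10, 0], [2, 0, 0, 0, 0, 20, 0], [3.1, -0.1, 0, 0, 0, 30, 0], [3.1, -0.1, 0, 0, 0, 40, 0], [3.1, -0.1, 0, 0, 0, 50, 0], [3.1, -0.1, 0, 0, 0, 60, 0], [3.1, -0.1, 0, 0, 0, 70, 0], [3.1, -0.1, 0, 0, 0, 80, 0], [3.1, -0.1, 0, 0, 0, 90, 0], [3.1, -0.1, 0, 0, 0, 90, 0]]]}}

```text
time_s: 18.95
eef_pos: [0.5951, -0.2085, 0.2197]
tcp_rot: [-0.576, -0.411, 0.411, 0.576]
wrist_force: [0.1, 0.4, -0.5]
finger_gap: 0.0004
```

Call:
{"method": "servo_tool", "body": {"increments": [[[0, 0, -5, 0, 0, 0, 0], [0, 0, -9, 0, 0, 0, 0], [0, 0, -12, 0, 0, 0, 0], [0, 0, -13, 0, 0, 0, 0], [0, 0, -13, 0, 0, 0, 0], [0, 0, -13, 0, 0, 0, 0]]]}}

```text
time_s: 19.7
eef_pos: [0.5966, -0.2098, 0.0917]
tcp_rot: [0.576, 0.411, -0.41, -0.575]
wrist_force: [-0.8, -0.0, -0.7]
finger_gap: 0.0004
```

```bash
python3 - <<'E'
from plan import *
st=arm.read_state(); info(st); p,y=pose(st); p[2]=.088
plan([-109,-112,-115,-118,-121,-124,-127,-130,-133,-136,-139],.016,p0=p,yaw0=y)
E
```

```text
t 19.7 p [ 0.5966 -0.2098  0.0917] yaw 71.04 F [-0.77 -0.03 -0.66] q [-24.  11. 103.  -0.  66. -95.]
 tool-frame r 0.0697 off 0.0257 (phi tool -109.0)  Fback -0.72 Frad 0.28 torque -0.058
[-0.93, 0.29, 0.0, 0, 0, np.float64(-0.0), 0]
[-1.3, 0.34, 0.0, 0, 0, np.float64(-3.0), 0]
[-1.67, 0.41, 0.0, 0, 0, np.float64(-6.0), 0]
[-2.04, 0.5, 0.0, 0, 0, np.float64(-9.0), 0]
[-2.4, 0.61, 0.0, 0, 0, np.float64(-12.0), 0]
[-2.75, 0.73, 0.0, 0, 0, np.float64(-15.0), 0]
[-3.1, 0.88, 0.0, 0, 0, np.float64(-18.0), 0]
[-3.44, 1.04, 0.0, 0, 0, np.float64(-21.0), 0]
[-3.77, 1.22, 0.0, 0, 0, np.float64(-24.0), 0]
[-4.09, 1.42, 0.0, 0, 0, np.float64(-27.0), 0]
[-4.4, 1.63, 0.0, 0, 0, np.float64(-30.0), 0]
```

Call:
{"method": "servo_tool", "body": {"increments": [[[-0.93, 0.29, 0, 0, 0, 0, 0], [-1.3, 0.34, 0, 0, 0, -3, 0], [-1.67, 0.41, 0, 0, 0, -6, 0], [-2.04, 0.5, 0, 0, 0, -9, 0], [-2.4, 0.61, 0, 0, 0, -12, 0], [-2.75, 0.73, 0, 0, 0, -15, 0], [-3.1, 0.88, 0, 0, 0, -18, 0], [-3.44, 1.04, 0, 0, 0, -21, 0], [-3.77, 1.22, 0, 0, 0, -24, 0], [-4.09, 1.42, 0, 0, 0, -27, 0]]]}}

```text
time_s: 20.95
eef_pos: [0.5569, -0.1969, 0.0919]
tcp_rot: [0.658, 0.267, -0.263, -0.653]
wrist_force: [6.3, -4.5, -2.3]
finger_gap: 0.0007
```

```bash
python3 - <<'E'
from plan import *
st=arm.read_state(); info(st)
p=np.r_[push(-136,.016),.088]
plan([-138,-140,-142,-144,-146,-148,-150],.016,p0=p,yaw0=44)
E
```

```text
t 20.95 p [ 0.5569 -0.1969  0.0919] yaw 43.95 F [ 6.33 -4.51 -2.33] q [-25.   6. 109.  -0.  65. -69.]
 tool-frame r 0.0701 off 0.0178 (phi tool -136.1)  Fback 7.64 Frad -1.43 torque 0.560
[-0.21, 0.14, 0.0, 0, 0, -2, 0]
[-0.41, 0.29, 0.0, 0, 0, -4, 0]
[-0.61, 0.44, 0.0, 0, 0, -6, 0]
[-0.8, 0.6, 0.0, 0, 0, -8, 0]
[-0.98, 0.77, 0.0, 0, 0, -10, 0]
[-1.16, 0.95, 0.0, 0, 0, -12, 0]
[-1.34, 1.13, 0.0, 0, 0, -14, 0]
```

Call:
{"method": "servo_tool", "body": {"increments": [[[-0.21, 0.14, 0, 0, 0, -2, 0], [-0.41, 0.29, 0, 0, 0, -4, 0], [-0.61, 0.44, 0, 0, 0, -6, 0], [-0.8, 0.6, 0, 0, 0, -8, 0]]]}}

```text
time_s: 21.45
eef_pos: [0.5488, -0.1911, 0.0918]
tcp_rot: [0.675, 0.22, -0.216, -0.67]
wrist_force: [5.0, -5.6, -1.5]
finger_gap: 0.0003
```

```bash
cat > nx.py <<'E'
import sys
from plan import *
a=float(sys.argv[1]); st=arm.read_state(); info(st)
p=np.r_[push(a,.016),.088]
plan(a-np.cumsum([float(x) for x in sys.argv[2:]]),.016,p0=p,yaw0=a+180)
E
python3 nx.py -144 2 2 2 2
```

```text
t 21.45 p [ 0.5488 -0.1911  0.0918] yaw 35.98 F [ 4.95 -5.63 -1.53] q [-24.   4. 110.  -0.  65. -60.]
 tool-frame r 0.0700 off 0.0178 (phi tool -144.0)  Fback 7.47 Frad -0.70 torque 0.535
[-0.19, 0.17, 0.0, 0, 0, np.float64(-2.0), 0]
[-0.37, 0.34, 0.0, 0, 0, np.float64(-4.0), 0]
[-0.54, 0.52, 0.0, 0, 0, np.float64(-6.0), 0]
[-0.71, 0.71, 0.0, 0, 0, np.float64(-8.0), 0]
```

Call:
{"method": "servo_tool", "body": {"increments": [[[-0.19, 0.17, 0, 0, 0, -2, 0], [-0.37, 0.34, 0, 0, 0, -4, 0]]]}}

```text
time_s: 21.7
eef_pos: [0.5451, -0.1878, 0.0918]
tcp_rot: [0.682, 0.197, -0.193, -0.677]
wrist_force: [5.5, -5.7, -3.3]
finger_gap: 0.0004
```

```bash
python3 nx.py -148 2 2 2 2
```

```text
t 21.7 p [ 0.5451 -0.1878  0.0918] yaw 31.98 F [ 5.51 -5.68 -3.26] q [-24.   4. 110.  -0.  65. -56.]
 tool-frame r 0.0700 off 0.0179 (phi tool -148.0)  Fback 7.74 Frad -1.66 torque 0.571
[-0.17, 0.18, 0.0, 0, 0, np.float64(-2.0), 0]
[-0.34, 0.37, 0.0, 0, 0, np.float64(-4.0), 0]
[-0.5, 0.56, 0.0, 0, 0, np.float64(-6.0), 0]
[-0.66, 0.76, 0.0, 0, 0, np.float64(-8.0), 0]
```

Call:
{"method": "servo_tool", "body": {"increments": [[[-0.17, 0.18, 0, 0, 0, -2, 0], [-0.34, 0.37, 0, 0, 0, -4, 0]]]}}

```text
time_s: 21.95
eef_pos: [0.5419, -0.1847, 0.0919]
tcp_rot: [0.689, 0.173, -0.169, -0.683]
wrist_force: [6.4, -8.3, -2.9]
finger_gap: 0.0005
```

```bash
python3 nx.py -152 2 2 2 2
```

```text
t 21.95 p [ 0.5419 -0.1847  0.0919] yaw 27.99 F [ 6.37 -8.26 -2.91] q [-24.   3. 111.  -0.  65. -52.]
 tool-frame r 0.0699 off 0.0185 (phi tool -152.0)  Fback 10.29 Frad -1.75 torque 0.752
[-0.16, 0.19, 0.0, 0, 0, np.float64(-2.0), 0]
[-0.31, 0.39, 0.0, 0, 0, np.float64(-4.0), 0]
[-0.46, 0.59, 0.0, 0, 0, np.float64(-6.0), 0]
[-0.6, 0.8, 0.0, 0, 0, np.float64(-8.0), 0]
```

Resistance is rising (10.3 N against a 7.6 N baseline), so the blank is now gripped. Smaller steps from here.

Call:
{"method": "servo_tool", "body": {"increments": [[[-0.16, 0.19, 0, 0, 0, -2, 0]]]}}

```text
time_s: 22.08
eef_pos: [0.5404, -0.183, 0.0919]
tcp_rot: [0.692, 0.161, -0.157, -0.686]
wrist_force: [7.1, -7.4, -3.6]
finger_gap: 0.0008
```

```bash
python3 nx.py -154 1 1 1 1
```

```text
t 22.075 p [ 0.5404 -0.183   0.0919] yaw 26.0 F [ 7.09 -7.41 -3.59] q [-24.   3. 111.  -0.  65. -50.]
 tool-frame r 0.0699 off 0.0188 (phi tool -154.0)  Fback 9.77 Frad -3.12 torque 0.741
[-0.08, 0.1, 0.0, 0, 0, np.float64(-1.0), 0]
[-0.15, 0.2, 0.0, 0, 0, np.float64(-2.0), 0]
[-0.23, 0.3, 0.0, 0, 0, np.float64(-3.0), 0]
[-0.3, 0.4, 0.0, 0, 0, np.float64(-4.0), 0]
```

Call:
{"method": "servo_tool", "body": {"increments": [[[-0.08, 0.1, 0, 0, 0, -1, 0], [-0.15, 0.2, 0, 0, 0, -2, 0]]]}}

```text
time_s: 22.32
eef_pos: [0.539, -0.1814, 0.0919]
tcp_rot: [0.695, 0.15, -0.145, -0.688]
wrist_force: [6.6, -9.6, -3.9]
finger_gap: 0.0003
```

```bash
python3 nx.py -156 1 1 1 1
```

```text
t 22.325 p [ 0.539  -0.1814  0.0919] yaw 24.03 F [ 6.65 -9.57 -3.93] q [-24.   3. 112.  -0.  65. -48.]
 tool-frame r 0.0698 off 0.0191 (phi tool -156.0)  Fback 11.44 Frad -2.17 torque 0.841
[-0.07, 0.1, 0.0, 0, 0, np.float64(-1.0), 0]
[-0.15, 0.2, 0.0, 0, 0, np.float64(-2.0), 0]
[-0.22, 0.31, 0.0, 0, 0, np.float64(-3.0), 0]
[-0.29, 0.41, 0.0, 0, 0, np.float64(-4.0), 0]
```

Call:
{"method": "servo_tool", "body": {"increments": [[[-0.07, 0.1, 0, 0, 0, -1, 0], [-0.15, 0.2, 0, 0, 0, -2, 0]]]}}

```text
time_s: 22.58
eef_pos: [0.5376, -0.1797, 0.092]
tcp_rot: [0.698, 0.138, -0.133, -0.691]
wrist_force: [7.3, -10.4, -4.8]
finger_gap: 0.0007
```

```bash
python3 nx.py -158 1 1 1 1
```

```text
t 22.575 p [ 0.5376 -0.1797  0.092 ] yaw 22.04 F [  7.35 -10.44  -4.85] q [-24.   3. 112.  -0.  65. -46.]
 tool-frame r 0.0698 off 0.0195 (phi tool -158.0)  Fback 12.43 Frad -2.89 torque 0.924
[-0.07, 0.1, 0.0, 0, 0, np.float64(-1.0), 0]
[-0.14, 0.21, 0.0, 0, 0, np.float64(-2.0), 0]
[-0.21, 0.31, 0.0, 0, 0, np.float64(-3.0), 0]
[-0.27, 0.42, 0.0, 0, 0, np.float64(-4.0), 0]
```

Call:
{"method": "servo_tool", "body": {"increments": [[[-0.07, 0.1, 0, 0, 0, -1, 0], [-0.14, 0.21, 0, 0, 0, -2, 0]]]}}

```text
time_s: 22.82
eef_pos: [0.5363, -0.178, 0.092]
tcp_rot: [0.7, 0.126, -0.12, -0.693]
wrist_force: [7.2, -11.7, -4.8]
finger_gap: 0.0002
```

```bash
python3 nx.py -160 1 1 1 1
```

```text
t 22.825 p [ 0.5363 -0.178   0.092 ] yaw 20.04 F [  7.2  -11.7   -4.81] q [-24.   2. 112.  -0.  65. -44.]
 tool-frame r 0.0697 off 0.0198 (phi tool -160.0)  Fback 13.46 Frad -2.75 torque 0.993
[-0.07, 0.11, 0.0, 0, 0, np.float64(-1.0), 0]
[-0.13, 0.21, 0.0, 0, 0, np.float64(-2.0), 0]
[-0.2, 0.32, 0.0, 0, 0, np.float64(-3.0), 0]
[-0.26, 0.43, 0.0, 0, 0, np.float64(-4.0), 0]
```

The push is 13.5 N while moving, in the middle of the firm range. Now I back off and lift clear.

Call:
{"method": "servo_tool", "body": {"increments": [[[0.4, -1.1, 0, 0, 0, 0, 0], [0.4, -1.2, 0, 0, 0, 0, 0], [0.4, -1.2, 3, 0, 0, 0, 0], [0.4, -1.2, 8, 0, 0, 0, 0], [0.5, -2, 13, 0, 0, 0, 0], [2, -3.5, 13, 0, 0, -10, 0], [3, -3.5, 13, 0, 0, -20, 0], [3, -3.5, 13, 0, 0, -28, 0], [3, -3.5, 13, 0, 0, -28, 0], [3, -3.5, 13, 0, 0, -28, 0]]]}}

```text
time_s: 24.08
eef_pos: [0.5632, -0.2088, 0.2196]
tcp_rot: [-0.705, 0.048, -0.048, 0.706]
wrist_force: [0.1, -0.9, 0.2]
finger_gap: 0.0003
```

```bash
python3 look.py w6
```

```text
t 24.075 p [ 0.5632 -0.2088  0.2196] yaw -7.81 F [ 0.13 -0.87  0.21] q [-25.   1. 101.   0.  79. -18.]
 tool-frame r 0.0215 off 0.0770 (phi tool -187.8)  Fback 0.85 Frad -0.25 torque 0.037
ball 297 [194.9 164.9] rad 0.0984 phi -158.4
ball 254 [320.2 199.2] rad 0.0978 phi -68.5
[(-168, 18), (-165, 74), (-162, 160), (-159, 152), (-156, 133), (-153, 44), (-150, 8), (-78, 23), (-75, 98), (-72, 153), (-69, 142), (-66, 103), (-63, 29), (12, 31), (15, 73), (18, 51), (21, 39), (24, 30), (27, 20)]
stem 82 [0.0015 0.2136 0.116 ]
[(0.2, 1), (0.202, 5), (0.204, 6), (0.206, 7), (0.208, 7), (0.21, 9), (0.212, 9), (0.214, 8), (0.216, 7), (0.218, 7), (0.22, 6), (0.222, 6), (0.224, 4)]
foot+jaws 413 [-0.0003  0.211   0.0744]
[(0.15, 3), (0.152, 1), (0.154, 2), (0.156, 2), (0.158, 1), (0.162, 1), (0.17, 3), (0.174, 1), (0.18, 1), (0.182, 15), (0.184, 18), (0.186, 15), (0.188, 19), (0.19, 21), (0.192, 19), (0.194, 20), (0.196, 14), (0.198, 14), (0.2, 9), (0.202, 9), (0.204, 7), (0.206, 6), (0.208, 5), (0.21, 5), (0.212, 6), (0.214, 6), (0.216, 5), (0.218, 6), (0.22, 8), (0.222, 6), (0.224, 11), (0.226, 14), (0.228, 12), (0.23, 21), (0.232, 22), (0.234, 22), (0.236, 16), (0.238, 21), (0.24, 23), (0.242, 2), (0.246, 1)]
```

View pics/w6_top.png

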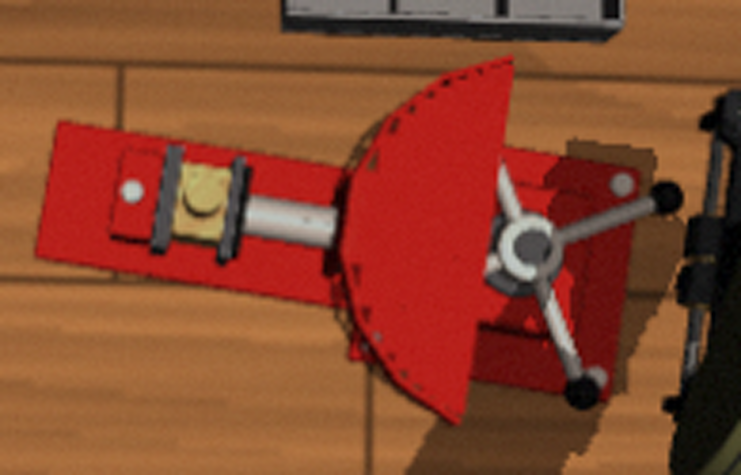

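The blank is clamped square between both jaws (top crop around (205,200)) and the spoke stayed put at −158°. One last check on the offcut and surroundings, then I hand in.

```bash
python3 - <<'E'
from h import *
c=arm.capture('scene'); save('s9',c['img'])
for t in ['offcut_mid','blank_mid','jaw']:
    for r in arm.spot_point(t,'scene')[:4]: print(t,round(r['p'],2),c2w(c,r['xyz']).round(3))
E
```

```text
offcut_mid 0.5 [0.627 0.082 0.065]
blank_mid 0.91 [0.672 0.403 0.049]
blank_mid 0.87 [0.628 0.085 0.065]
blank_mid 0.86 [0.68  0.288 0.044]
blank_mid 0.8 [0.584 0.406 0.054]
jaw 0.66 [0.622 0.059 0.047]
jaw 0.61 [0.462 0.336 0.03 ]
```

View pics/s9.png

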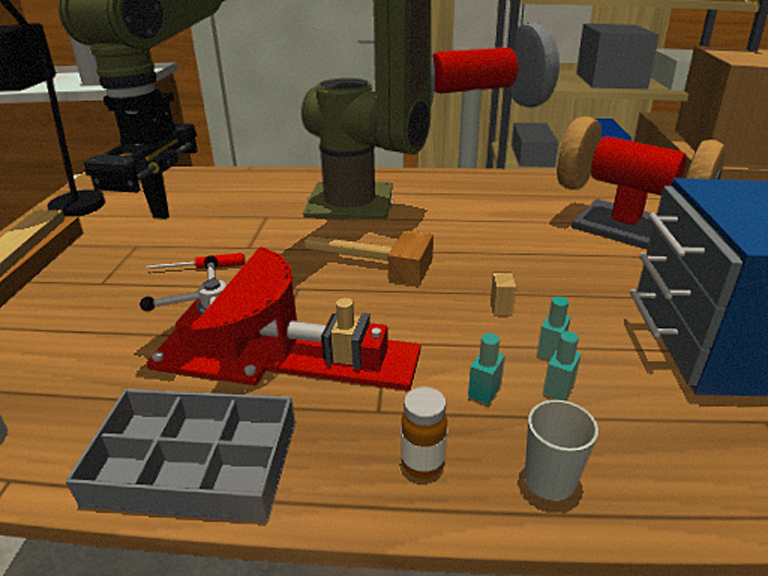

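The blank stands upright, stem up, between the jaws at (346,335). The offcut at (503,293) and the turquoise blocks have not moved, and the arm is clear of everything.

```bash
python3 -c "
from cell import arm
print(arm.finish_job())"
```

```text
the job is handed in; nothing more can be done
None
```

The blank is clamped upright in the vice, stem up, and I handed the job in at about 24 s of the 72 s. No verdict was reported.

- **Placing:** I picked the pale stemmed blank by its narrow ends and set it on the bed. It measured within 1 mm of centre and within 0.3° of square to the jaws.
- **Winding:** I turned the capstan about 204° clockwise, pushing ball0's spoke and then the one that had come round 90° behind it. The push stayed near 7.6 N until contact, then climbed to 13.5 N while moving. That is mid-range for a firm grip, and I then backed the fingers off.
- **Last checks:**
  - The blank touches both jaws and stands at jaw-width centre within about 1 mm.
  - The spoke stayed where I left it.
  - The offcut still stands at its place in the last picture.
  - The arm is clear, with wrist force about 0.
- **Disagreements:**
  - In the last look the point network labelled the clamped blank as the offcut (p 0.5) and the offcut as a jaw (p 0.6). I went by the picture instead.
  - While pushing, the tool rode about 4 mm higher than commanded, with 3 to 6 N of vertical friction on the fingers. It had no visible effect.

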